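# One click more on the bowl feeder

## Robot

A 6-joint arm with a two-finger parallel gripper is mounted at the origin on the work surface. World frame = base frame: x ahead of the robot, y to its left, z up, the work surface at z = 0. Lengths are in m, angles in rad, forces in N, time in s.
With the tool pointing down it reaches from about 0.275 to 0.825 m from the base axis. Payload 4.9 kg.
Tool frame: the origin (TCP) lies midway between the tips of the shut fingers; the grasp point (between the pads) lies 19 mm behind it (grip_point_offset is the distance from the TCP to the grasp point, in m); z points along the fingers, x is the direction in which the jaws open and shut, and the axes are right-handed (so a half turn about z gives the same grasp; the last joint's range is limited). The gripper opens to 85 mm and grips with 20 to 120 N. Pads are 22 mm wide; open, the fingers measure 114 mm over their backs; the gripper's body (76 mm by 85 mm) begins 54 mm behind the grasp point. The pads swing forward as they close: fully open they stand 13 mm farther back than shut.
Start: joints at [-0.134, 0.326, -0.193, 1.052, 0, 1.437], TCP at [0.55, 0, 0.231] pointing down, gripper open.
Joint ranges: [-2.65, 2.65], [-0.97, 1.79], [-1.3, 1.35], [-1.93, 2.1], [-1.47, 1.37], [-3.14, 3.14]. Speed limits (rad/s): [2.57, 2.57, 3.14, 3.14, 3.14, 3.14].

## Interface

Orientations are given as a rotation vector (axis times angle).
In Python, from cell import * gives the robot as it stands. Calls block until the motion is done:
- movep(position, orientation): joint-space move of the TCP to a pose.
- move_l(position, velocity=0.15, rot=None, until_force=None): straight line of the TCP; rot=None keeps the orientation; velocity is the mean speed in m/s. With until_force (N) it stops when the force on the tool has changed by that much, and returns True; else False.
- set_joints(angles): joint-space move.
- let_go() and grab(newtons=None): open the fingers fully, or close them until they stop; newtons is the grip in N (None keeps the last).
- sleep(seconds).
- ik(position, orientation): joint angles nearest the present ones, or None.
- get_state(): the state.
- grab_frame(name): name is "scene" or "side" or "wrist"; returns a dict with "img" (384x512x3 uint8, red, green, blue), "fx", "fy", "cx", "cy" (pixels), "cam_to_world" (4x4, takes a point from camera to world coordinates); the wrist camera has in their place "T_tool_cam" (4x4, takes a point from camera to tool coordinates, whose origin is the TCP and whose axes are the tool frame's). Camera axes: x right, y down, z forward; pixel columns grow to the right and rows downward; lengths in m; the calibration is good to about 2 mm. The wrist camera is an equidistant fisheye: a pixel r from the principal point sees the ray r / f radians off the axis. A picture is of the moment at which its call begins: read the wrist's pose just before it. There is no depth.
A pose or a line that the arm cannot do raises MotionError and nothing moves.
- sign_off(): hands the job in, once; it reports no verdict.
Trained networks look in the newest picture that a camera, given by its name, has taken for a name from the list of things; names that differ only in an ending like _2 or _b are one class to them, and where a whole thing is asked for, a point or a joint stands for the part that bears it (a point fixed in the world has none). Each returns a list of dicts, best first, with "score" (0 to 1); they miss things now and then, are a little off and sometimes report something else, mostly with a low value. They report only what shows in the picture. A call takes as long as a camera call.
- spot_in(camera, name): "centre" ([column, row] in pixels, amid what is visible of it).
- silhouettes(camera, name): "mask" (384x512 bool, what is visible of it) and "centre" ([column, row] in pixels, amid what is visible of it).
- tip_of(camera, name): "centre" ([column, row] in pixels: a listed point, or the origin of a listed thing).
The state is a dict: "clock": time; "q": joint angles; "joint_velocities": joint speeds; "tau": joint torques, N m; "position": TCP position; "eef_rot": TCP orientation; "contact_force": force on the tool from outside, world axes, zero at the start; "wrist_torque": the same for the moment, N m; "finger_gap": opening from 0.0 (shut) to 1.0 (fully open).
Only numpy, scipy, OpenCV 4.12 (cv2) and the standard library are available. Lean on these libraries where they do the work, as an engineer would, in place of code of your own. Each camera call takes 0.05 s, during which the arm holds its last target.

## Task

The bowl feeder is to run one step faster: with a light fingertip, roll the knurled orange thumbwheel on its console one click towards the bowl, so that it rests in the next click with the green line at the pointer, and no further. Then press the green start button fully down, let it come up again and move clear. Nothing is to be pinched or lifted: leave the grey wheel, the red stop button and all the loose things around as they are.

Things in the scene. Friction and masses are not known exactly. Their poses are not given: they have to be found in the camera images.
- feeder: Bench bowl feeder for screws, fixed, 340 x 300 mm. Origin on the table under its middle; x from the console (robot's side) to the bowl, y left, z up. White console: x -160 to -30, y -150 to 150 mm, flat deck at z 85 mm, with an orange and a grey thumbwheel at x -95, y +42 and -42 mm (either way round). Bowl: radius 94, centre x 75, rim z 149 mm. Outlet track behind the bowl, top z 131 mm
- feed_wheel_crown (a point): Topmost point of the orange thumbwheel's knurled rim, mid-width, 103 mm above the table; fixed, does not turn. Axes as the feeder's: x towards the bowl, the way the rim's top must travel, 16.8 mm per click; y along the level axle, 32 mm below; z up. Wheel radius 32, width 22 mm. White lines across the rim, and one green, mark the clicks; at the start green is the next line on the robot's side
- feed_module: Black bezel of the orange wheel, 92 mm along x, 60 mm along y, fixed on the deck; origin in the deck's surface below the crown, axes as the feeder's. Its top is 10 mm over the deck and the wheel stands 8 mm out of it. Two grey cheeks, 60 mm long, 13 to 23 mm to either side of the wheel's middle, reach to 5 mm below the crown and bear the white pointer lines, level with the crown in x
- feed_wheel (a joint): Angle of the orange wheel, rad, growing as the top of the rim moves towards the bowl. About 0 at the start. It rests in a click every 0.524 rad; at 0.524 green is at the pointer. Leaving a click takes up to 0.07 N m (2.2 N along the rim); once past half way, 0.262, it falls into the next click when let go. End stops at -0.63 and 1.68
- track_wheel_line (a point): Point on the rim of the other thumbwheel, grey, same size and bezel as the orange one, to be left alone (its setting varies; it has no clicks)
- start_top (a point): Centre of the top of the round green start button, radius 14 mm, in a grey housing on the console deck; spring return, 6 mm travel, 5 N when fully down. z up
- start (a joint): How far the green button is pressed, m: 0 up, 0.006 fully down
- stop_top (a point): Centre of the top of the red stop button, same size in a yellow housing, 66 mm behind the green one (towards the bowl); not to be pressed
- stop (a joint): How far the red button is pressed, m
- bolt: Loose steel hex bolt standing on its 22 mm wide head on the right end of the console deck, 40 mm tall; origin under the head
- washer_tub: Loose clear round tub with washers, 60 mm across, 35 mm high, on the table to the left of the feeder; origin under its middle
- wrench: Loose wrench, 170 mm long, flat on the table between robot and feeder; origin under its middle, x along it
- carton: Loose closed carton of screws, brown and red, 90 x 70 x 55 mm, on the table on the right; origin under its middle
- screwdriver: Loose screwdriver, 200 mm long, lying on the table on the left; x along it
- oil_bottle: Loose white bottle with red cap, 52 mm across, 130 mm high, on the table on the left; origin under its middle
- stock_bin: Loose blue stock bin with bolts, 160 x 110 x 80 mm, on the table on the right; origin under its middle

How it is judged:
On the way, in this order (a step that is already met when the one before it is completed fails the run):
1. the orange wheel rests in the next click, green line at the pointer, and is let go (value of joint feed_wheel between 0.4036 and 0.6436 rad and contact force between anything else and feed_wheel below 0.1 N), for 0.2 s.
2. the green start button is pressed fully down, the wheel staying in its click (value of joint start above 0.0045 m and value of joint feed_wheel between 0.4036 and 0.6436 rad), for 0.1 s.
At the end, for the whole second after the job is handed in: The orange wheel rests in the next click (0.524 rad, within 0.12), the start button has been pressed at least 4.5 mm and is up again, the stop button is up, the grey wheel has turned less than 4 mm at its rim and no loose thing has moved more than 15 mm (value of joint feed_wheel between 0.4036 and 0.6436 rad and velocity of joint feed_wheel between -0.1 and 0.1 rad/s and value of joint each of start, stop below 0.001 m and distance of track_wheel_line from where it was at the start of the episode below 0.004 m and distance of each of bolt, washer_tub, wrench, carton, screwdriver, oil_bottle, stock_bin from where it was at the start of the episode below 0.015 m); the robot touches nothing.
It fails at once if the orange wheel is turned well past the next click, or back instead (value of joint feed_wheel above 0.84 rad or value of joint feed_wheel below -0.3 rad).
It fails at once if start is pressed before the wheel is in its next click (value of joint start above 0.003 m and value of joint feed_wheel below 0.3736 rad).
It fails at once if the red stop button is pressed or the grey wheel is turned (value of joint stop above 0.002 m or distance of track_wheel_line from where it was at the start of the episode above 0.006 m).
It fails at once if the orange wheel is pinched or pressed hard (over 35 N) (contact force between the fingers and feed_wheel above 35 N).
It fails at once if a loose thing is knocked, lifted or carried off (distance of any of bolt, washer_tub, wrench, carton, screwdriver, oil_bottle, stock_bin from where it was at the start of the episode above 0.02 m).
It also fails if it takes over 38 s, if anything falls off the work surface, if the arm or the gripper's body presses on something with over 40 N, if the wrist force passes 120 N, or if a joint passes its speed limit or range.

## Working session

There is one attempt and no reset: what is moved stays moved. The work goes in short steps, each a Python script; the robot and the scene stay as the last script left them, time stands still between calls to the robot, and variables do not carry over. Pictures are saved under pics/ and viewed, and the job is handed in when it is done.

```bash
ls; mkdir -p pics; python3 - <<'E'
from cell import *
import cv2
for n in ["scene","side","wrist"]:
    f=grab_frame(n); cv2.imwrite(f"pics/{n}0.png",f["img"][:,:,::-1])
    print(n,f["fx"],f["cx"],f["cy"],(f.get("cam_to_world") if "cam_to_world" in f else f["T_tool_cam"]).__repr__())
    for t in ["feeder","feed_wheel_crown","feed_module","start_top","stop_top","track_wheel_line","bolt"]:
        r=tip_of(n,t); print(t,[(x["centre"],round(x["score"],2)) for x in r[:2]])
s=get_state();print(s)
E
```

```text
pics
scene 413.26670228082435 250.30878236870655 192.51688528360458 array([[-0.13698982,  0.76753046, -0.62620346,  1.41892369],
       [ 0.99047095,  0.09708403, -0.09768309,  0.1538918 ],
       [-0.01418039, -0.63361793, -0.77351615,  1.22932945],
       [ 0.        ,  0.        ,  0.        ,  1.        ]])
feeder [([240.5, 234.3], 0.88)]
feed_wheel_crown [([231.1, 198.9], 0.78)]
feed_module [([233.4, 199.2], 0.58), ([280.1, 207.3], 0.44)]
start_top [([281.5, 194.8], 0.45), ([231.9, 201.5], 0.43)]
stop_top [([281.4, 207.8], 0.57)]
track_wheel_line [([299.5, 230.2], 0.52), ([255.1, 207.1], 0.4)]
bolt [([211.5, 194.4], 0.6)]
side 357.61750695790715 253.9579967174252 188.8154205911293 array([[ 0.98087394, -0.14017456,  0.13504594,  0.37673181],
       [-0.19392543, -0.76334102,  0.6162008 , -0.60141875],
       [ 0.01671043, -0.63060414, -0.77592472,  0.83388379],
       [ 0.        ,  0.        ,  0.        ,  1.        ]])
feeder [([297.4, 205.4], 0.58), ([213.6, 117.7], 0.19)]
feed_wheel_crown [([269.2, 197.2], 0.83), ([247.0, 359.5], 0.49)]
feed_module [([272.1, 202.3], 0.55), (
[... 867 characters left out ...]
32.8, 282.0], 0.89)]
{'clock': 1.2, 'q': array([-1.34212783e-01,  3.26171889e-01, -1.92615286e-01,  1.05195778e+00,
        1.77043496e-05,  1.43659798e+00]), 'joint_velocities': array([ 0.00069743, -0.00046906,  0.00031274,  0.00121031, -0.00065307,
       -0.00105293]), 'tau': array([-8.29878754e-04, -4.43343222e+01,  2.62754023e+01,  1.29538614e-03,
       -1.86571451e-04,  1.73739465e-05]), 'position': array([5.50028783e-01, 5.95905550e-06, 2.31290344e-01]), 'eef_rot': array([-3.14158198e+00,  2.26708252e-05, -8.36859369e-05]), 'contact_force': array([ 0.73305631, -0.69463858, -0.67452417]), 'wrist_torque': array([-0.01556724,  0.02468987, -0.02378595]), 'finger_gap': 1.0001206798799431}
```

View pics/scene0.png

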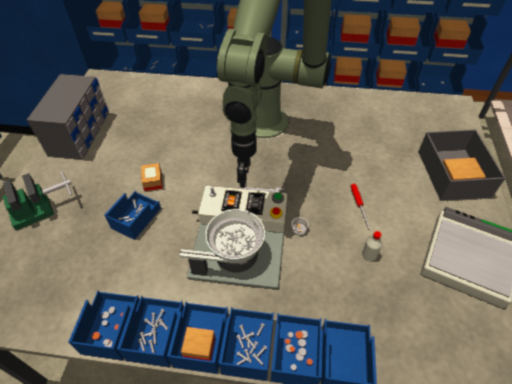

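View pics/side0.png

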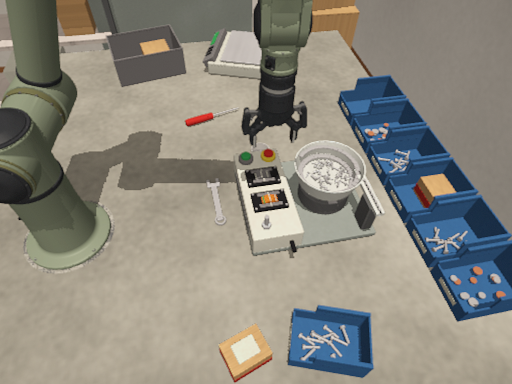

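View pics/wrist0.png

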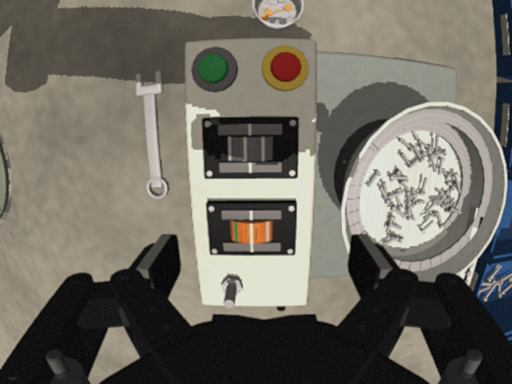

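```bash
cat > h.py <<'E'
import numpy as np
from scipy.spatial.transform import Rotation as R
def wray(T,px,f,cx,cy,pos,rot):
    u,v=px[0]-cx,px[1]-cy; r=np.hypot(u,v); th=r/f
    d=np.array([np.sin(th)*u/r,np.sin(th)*v/r,np.cos(th)])
    W=np.eye(4);W[:3,:3]=R.from_rotvec(rot).as_matrix();W[:3,3]=pos
    M=W@T; return M[:3,3],M[:3,:3]@d
def onz(o,d,z): return o+d*(z-o[2])/d[2]
def pray(M,f,cx,cy,px):
    d=np.array([(px[0]-cx)/f,(px[1]-cy)/f,1]);return M[:3,3],M[:3,:3]@(d/np.linalg.norm(d))
def tri(rays):
    A=np.zeros((3,3));b=np.zeros(3)
    for o,d in rays:
        P=np.eye(3)-np.outer(d,d);A+=P;b+=P@o
    x=np.linalg.solve(A,b); return x,[round(1e3*np.linalg.norm(np.cross(x-o,d)),1) for o,d in rays]
E
python3 - <<'E'
from cell import *
import cv2
from h import *
s=get_state()
F={n:grab_frame(n) for n in["scene","side","wrist"]}
def ray(n,px):
    f=F[n]
    if n=="wrist": return wray(f["T_tool_cam"],px,f["fx"],f["cx"],f["cy"],s["position"],s["eef_rot"])
    return pray(f["cam_to_world"],f["fx"],f["cx"],f["cy"],px)
P={}
for n in F:
    for t in ["feed_wheel","feed_module","start","stop","bolt","track_wheel_line"]:
        r=silhouettes(n,t)
        for x in r[:2]:
            m=x["mask"];ys,xs=np.nonzero(m)
            o=ray(n,x["centre"])
            print(n,t,round(x["score"],2),x["centre"],(xs.min(),xs.max(),ys.min(),ys.max()),onz(*o,{"start":.105,"stop":.105,"bolt":.11}.get(t,.1)).round(4))
w=F["wrist"]["img"][:,:,::-1]
cv2.imwrite("pics/wz.png",cv2.resize(w[30:320,170:340],None,fx=2,fy=2,interpolation=cv2.INTER_CUBIC))
cv2.imwrite("pics/sz.png",cv2.resize(F["side"]["img"][130:260,200:330,::-1],None,fx=4.5,fy=4.5,interpolation=cv2.INTER_CUBIC))
E
```

```text
scene feed_wheel 0.37 [232.2, 197.0] (np.int64(229), np.int64(233), np.int64(196), np.int64(203)) [ 0.5328 -0.0489  0.1   ]
scene feed_module 0.85 [233.2, 199.8] (np.int64(221), np.int64(241), np.int64(190), np.int64(210)) [ 0.5447 -0.0434  0.1   ]
scene feed_module 0.47 [279.0, 210.8] (np.int64(271), np.int64(279), np.int64(207), np.int64(215)) [0.5721 0.1192 0.1   ]
scene start 0.61 [280.3, 196.0] (np.int64(275), np.int64(280), np.int64(193), np.int64(198)) [0.5111 0.1179 0.105 ]
scene stop 0.46 [274.9, 208.3] (np.int64(272), np.int64(280), np.int64(207), np.int64(214)) [0.5671 0.1046 0.105 ]
scene stop 0.27 [231.9, 199.9] (np.int64(228), np.int64(234), np.int64(195), np.int64(204)) [ 0.5495 -0.0469  0.105 ]
scene bolt 0.62 [213.2, 192.7] (np.int64(211), np.int64(214), np.int64(189), np.int64(195)) [ 0.5299 -0.1164  0.11  ]
side feed_wheel 0.48 [265.7, 202.0] (np.int64(261), np.int64(276), np.int64(194), np.int64(202)) [ 0.5257 -0.0669  0.1   ]
side feed_module 0.84 [272.0, 200.0] (np.int64(251), np.int64(288), np.int64(189), np.int64(211)) [ 0.5431 -0.0635  0.1   ]
side stop 0.42 
[... 484 characters left out ...]
le 0.58 [254.5, 221.2] (np.int64(206), np.int64(296), np.int64(199), np.int64(255)) [ 0.5415 -0.0399  0.1   ]
wrist feed_module 0.54 [153.4, 133.4] (np.int64(134), np.int64(167), np.int64(73), np.int64(198)) [0.4448 0.0488 0.1   ]
wrist start 0.79 [213.0, 68.6] (np.int64(197), np.int64(228), np.int64(54), np.int64(83)) [0.5055 0.1065 0.105 ]
wrist stop 0.67 [285.4, 64.6] (np.int64(271), np.int64(301), np.int64(52), np.int64(81)) [0.5701 0.1092 0.105 ]
wrist bolt 0.81 [232.4, 288.6] (np.int64(221), np.int64(241), np.int64(275), np.int64(308)) [ 0.5172 -0.1141  0.11  ]
wrist track_wheel_line 0.64 [249.1, 147.8] (np.int64(228), np.int64(271), np.int64(137), np.int64(160)) [0.5372 0.0329 0.1   ]
```

View pics/wz.png

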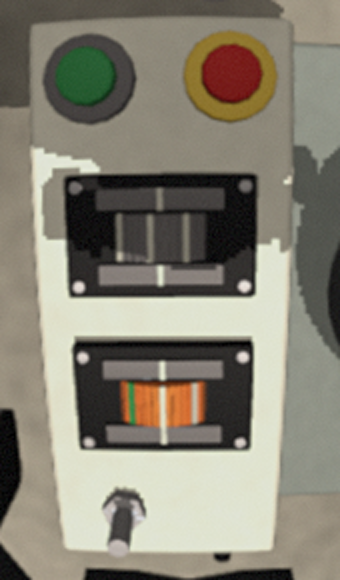

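View pics/sz.png

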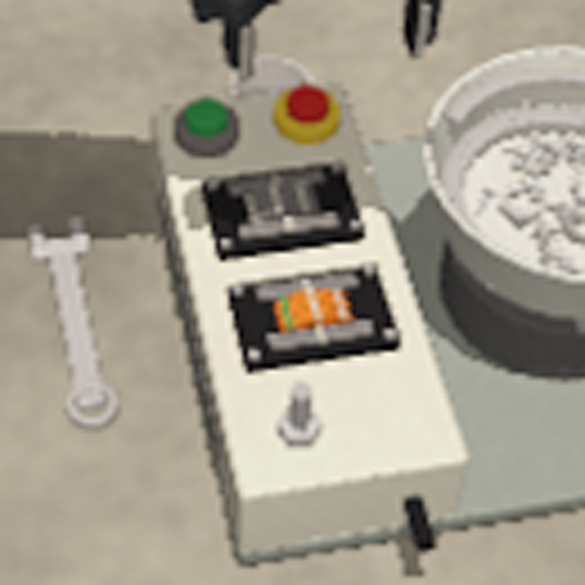

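```bash
python3 - <<'E'
from cell import *
from h import *
from scipy.optimize import least_squares
s=get_state();S=lambda n:grab_frame(n)
F={n:S(n) for n in["scene","side","wrist"]}
def ray(n,px):
    f=F[n]
    if n=="wrist": return wray(f["T_tool_cam"],px,f["fx"],f["cx"],f["cy"],s["position"],s["eef_rot"])
    return pray(f["cam_to_world"],f["fx"],f["cx"],f["cy"],px)
c=lambda x,y:(x/2+169.75,y/2+29.75)
d=lambda x,y:(x/4.5+199.6,y/4.5+129.6)
L=[("ptr+",c(163,370),.098),("ptr-",c(164,434),.098),("crown",c(163.5,403),.103),("sc1",c(83,357),.095),("sc2",c(243,356),.095),("sc3",c(242,443),.095),("sc4",c(89,443),.095),
("gA",c(75,187),.095),("gB",c(246,186),.095),("gC",c(245,287),.095),("gD",c(79,287),.095),("dk-+",c(31,25),.085),("dk++",c(293,24),.085),("dk+-",c(274,550),.085),("dk--",c(65,550),.085)]
for n,p,z in L: print(n,onz(*ray("wrist",p),z).round(4))
print("side crown",onz(*ray("side",d(315,304)),.103).round(4))
for nm,a,b in [("start",c(86,75),d(207,118)),("stop",c(232,73),d(307,103)),("crown",c(163.5,403),d(315,304))]:
    print(nm,tri([ray("wrist",a),ray("side",b)]))
    for z in (.1,.105,.11,.115): print(z,onz(*ray("wrist",a),z).round(4))
E
```

```text
ptr+ [ 0.5383 -0.0338  0.098 ]
ptr- [ 0.5383 -0.0693  0.098 ]
crown [ 0.5385 -0.0494  0.103 ]
sc1 [ 0.4981 -0.0282  0.095 ]
sc2 [ 0.578  -0.0276  0.095 ]
sc3 [ 0.5791 -0.0764  0.095 ]
sc4 [ 0.4981 -0.0767  0.095 ]
gA [0.4977 0.0562 0.095 ]
gB [0.5779 0.056  0.095 ]
gC [0.5782 0.0075 0.095 ]
gD [0.4979 0.0078 0.095 ]
dk-+ [0.4743 0.1378 0.085 ]
dk++ [0.6015 0.1363 0.085 ]
dk+- [ 0.6026 -0.1568  0.085 ]
dk-- [ 0.4754 -0.1579  0.085 ]
side crown [ 0.5384 -0.0556  0.103 ]
start (array([0.5045256 , 0.10865556, 0.09651164]), [np.float64(0.7), np.float64(0.7)])
0.1 [0.5045 0.1085 0.1   ]
0.105 [0.5053 0.1078 0.105 ]
0.11 [0.5062 0.1071 0.11  ]
0.115 [0.507  0.1064 0.115 ]
stop (array([0.57075413, 0.10875926, 0.09780288]), [np.float64(0.2), np.float64(0.2)])
0.1 [0.5708 0.1084 0.1   ]
0.105 [0.5704 0.1077 0.105 ]
0.11 [0.57  0.107 0.11 ]
0.115 [0.5697 0.1063 0.115 ]
crown (array([ 0.53887227, -0.05177474,  0.0980499 ]), [np.float64(0.6), np.float64(0.6)])
0.1 [ 0.5384 -0.0508  0.1   ]
0.105 [ 0.5386 -0.0485  0.105 ]
0.11 [ 0.5388 -0.0463  0.11  ]
0.115 [ 0.5391 -0.0441  0.115 ]
```

```bash
python3 - <<'E'
from cell import *
import cv2
from h import *
grab(20)
s=get_state();rot=s["eef_rot"]
move_l([.531,-.052,.13],velocity=.15)
sleep(.3)
s=get_state();print(s["clock"],s["position"],s["contact_force"],s["finger_gap"])
for n in ["wrist","side"]:
    f=grab_frame(n); cv2.imwrite(f"pics/{n}1.png",f["img"][:,:,::-1])
    if n=="side": cv2.imwrite("pics/side1z.png",cv2.resize(f["img"][120:260,200:330,::-1],None,fx=4,fy=4,interpolation=cv2.INTER_CUBIC))
E
```

```text
4.3833 [ 0.5314402  -0.05177483  0.13054782] [ 0.29334854  1.11104308 -0.03509326] 0.0009806553356865185
```

View pics/wrist1.png

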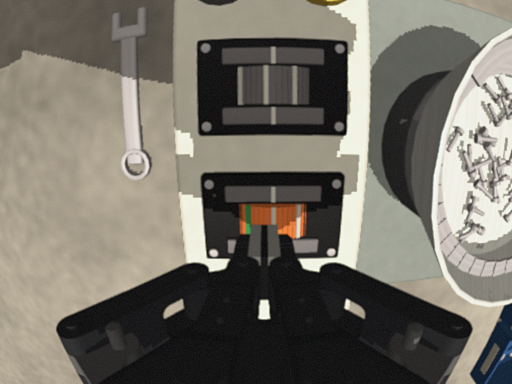

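View pics/side1z.png

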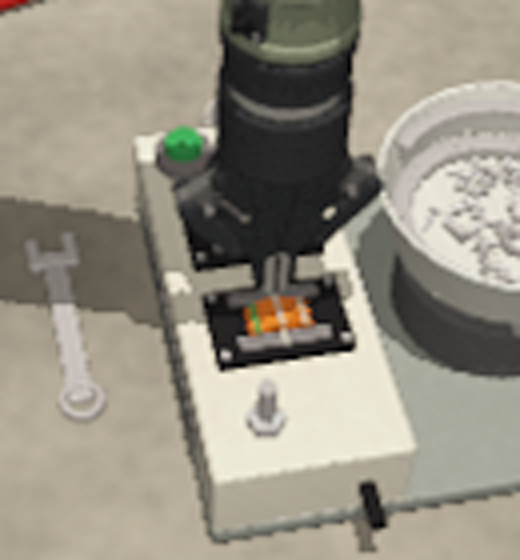

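```bash
python3 - <<'E'
from cell import *
from h import *
s=get_state();f=grab_frame("wrist")
for p,z in [((207,185),.095),((333,184),.095),((332,252),.095),((213,254),.095),((273.5,193),.098),((265,49),.1)]:
    print(p,onz(*wray(f["T_tool_cam"],p,f["fx"],f["cx"],f["cy"],s["position"],s["eef_rot"]),z).round(4))
f0=s["contact_force"]
hit=move_l([.531,-.052,.108],velocity=.05)
sleep(.2); s=get_state(); f0=s["contact_force"]; print(s["position"],f0)
hit=move_l([.531,-.052,.098],velocity=.01,until_force=4)
s=get_state();print(hit,s["clock"],s["position"],s["contact_force"]-f0)
sleep(.2)
s=get_state();print(s["clock"],s["position"],s["contact_force"]-f0)
np.save("f0.npy",f0)
E
```

```text
(207, 185) [ 0.4965 -0.0289  0.095 ]
(333, 184) [ 0.5755 -0.0283  0.095 ]
(332, 252) [ 0.5785 -0.0763  0.095 ]
(213, 254) [ 0.4975 -0.0773  0.095 ]
(273.5, 193) [ 0.5379 -0.0332  0.098 ]
(265, 49) [0.5328 0.0527 0.1   ]
[ 0.53126779 -0.05206952  0.10827632] [0.529691   0.28537813 0.60491421]
True 5.9333 [ 0.53131006 -0.05202677  0.10298274] [-0.43671051  0.07224528  4.05488059]
6.1333 [ 0.53121458 -0.05199873  0.10296262] [-0.42864386 -0.28427841  5.07999342]
```

```bash
python3 - <<'E'
from cell import *
from h import *
f0=np.load("f0.npy")
z=get_state()["position"][2]-.0004
x=.531
for i in range(4):
    x+=.0015
    move_l([x,-.052,z],velocity=.015)
    s=get_state();F=s["contact_force"]-f0
    print(round(s["clock"],2),round(z,5),s["position"].round(5),F.round(2))
    if F[2]<6: z-=.0003
    if F[2]>10: z+=.0003
import cv2
for n in ["wrist","side"]:
    f=grab_frame(n)
    if n=="wrist": a=cv2.resize(f["img"][140:280,180:360,::-1],None,fx=4,fy=4,interpolation=cv2.INTER_CUBIC)
    else: a=cv2.resize(f["img"][170:230,230:310,::-1],None,fx=7,fy=7,interpolation=cv2.INTER_CUBIC)
    cv2.imwrite(f"pics/{n}2.png",a)
E
```

```text
6.42 0.10256 [ 0.53271 -0.05201  0.10295] [-2.47  0.16  5.86]
6.67 0.10226 [ 0.53427 -0.05198  0.10289] [-2.46  0.43  7.9 ]
6.92 0.10226 [ 0.53568 -0.052    0.10292] [-2.52  0.17  8.47]
7.17 0.10226 [ 0.53733 -0.05197  0.10294] [-2.59 -0.25  7.01]
```

View pics/wrist2.png

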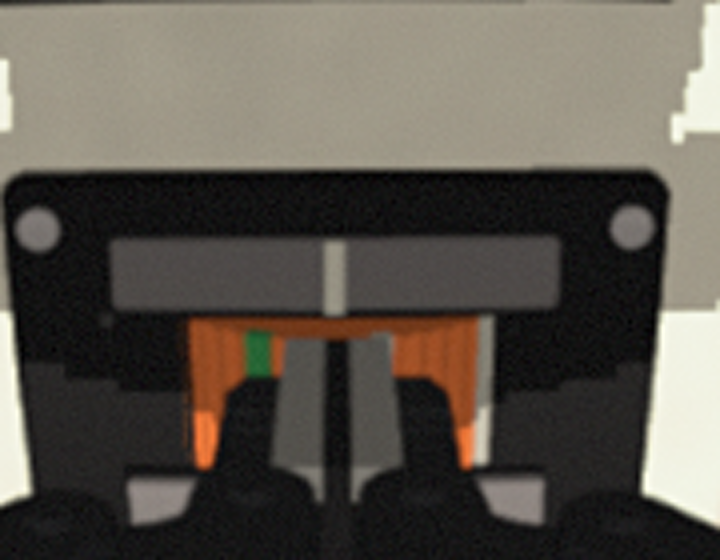

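View pics/side2.png

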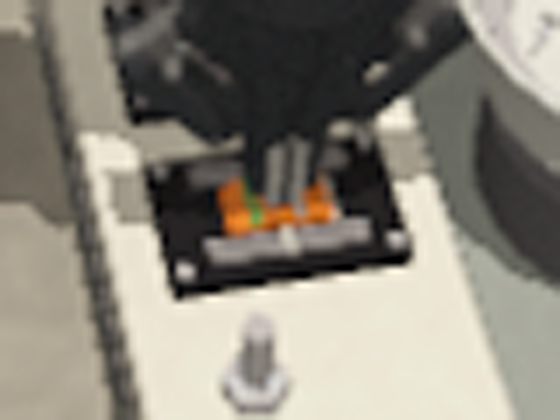

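```bash
python3 - <<'E'
from cell import *
from h import *
f0=np.load("f0.npy")
z=.10226
x=.537
for i in range(6):
    x+=.0015
    move_l([x,-.052,z],velocity=.015)
    s=get_state();F=s["contact_force"]-f0
    print(round(s["clock"],2),round(z,5),s["position"].round(5),F.round(2))
    if F[2]<6: z-=.0003
    if F[2]>10: z+=.0003
import cv2
f=grab_frame("wrist")
a=cv2.resize(f["img"][140:280,180:360,::-1],None,fx=4,fy=4,interpolation=cv2.INTER_CUBIC)
cv2.imwrite(f"pics/wrist3.png",a)
E
```

```text
7.52 0.10226 [ 0.53925 -0.05198  0.10292] [-0.38  0.28  5.23]
7.77 0.10196 [ 0.5417  -0.05201  0.10297] [1.39 0.68 5.45]
8.02 0.10166 [ 0.5438 -0.052   0.1029] [ 2.38 -0.1   5.2 ]
8.27 0.10136 [ 0.54547 -0.05199  0.10275] [1.71 0.73 7.48]
8.52 0.10136 [ 0.54664 -0.05198  0.10261] [1.17 0.65 6.31]
8.77 0.10136 [ 0.54773 -0.05196  0.10247] [0.84 1.52 5.66]
```

View pics/wrist3.png

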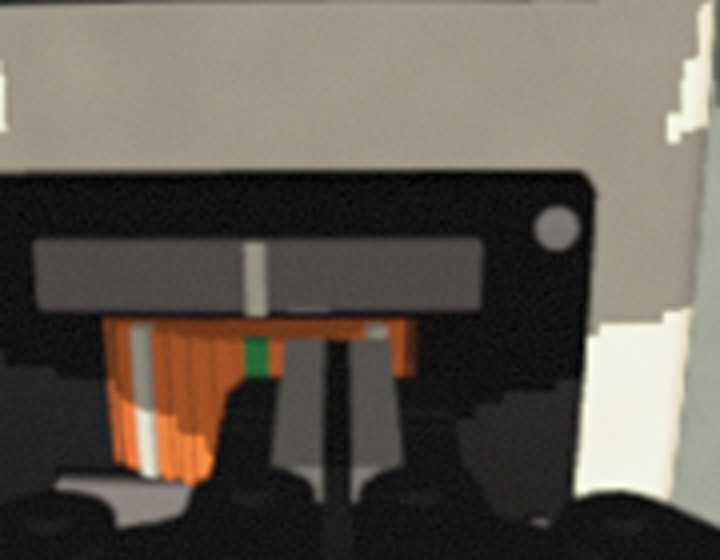

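The green line (256,355 in the crop) now sits right under the pointer (255,280). I'll lift off, check again, and move over the start button.

```bash
python3 - <<'E'
from cell import *
from h import *
import cv2
p=get_state()["position"]
move_l([p[0],-.052,.14],velocity=.06)
sleep(.3)
f=grab_frame("wrist");cv2.imwrite("pics/wrist4.png",f["img"][:,:,::-1])
move_l([.505,.06,.16],velocity=.15)
sleep(.2)
s=get_state();f=grab_frame("wrist");cv2.imwrite("pics/wrist5.png",f["img"][:,:,::-1])
for t in("start","stop"):
    for x in silhouettes("wrist",t)[:1]: print(t,x["score"],x["centre"],onz(*wray(f["T_tool_cam"],x["centre"],f["fx"],f["cx"],f["cy"],s["position"],s["eef_rot"]),.103).round(4))
    for x in tip_of("wrist",t+"_top")[:1]: print(t,x["score"],x["centre"],onz(*wray(f["T_tool_cam"],x["centre"],f["fx"],f["cx"],f["cy"],s["position"],s["eef_rot"]),.103).round(4))
print(s["clock"],s["position"],s["contact_force"])
E
```

```text
start 0.88 [261.2, 139.3] [0.5042 0.1082 0.103 ]
start 0.82 [262.8, 136.8] [0.5053 0.1099 0.103 ]
stop 0.87 [353.6, 139.7] [0.5679 0.1088 0.103 ]
stop 0.7 [356.9, 142.5] [0.5704 0.1069 0.103 ]
11.1167 [0.50520982 0.05927876 0.15977667] [-0.43881729 -1.40247027  0.24295972]
```

View pics/wrist4.png

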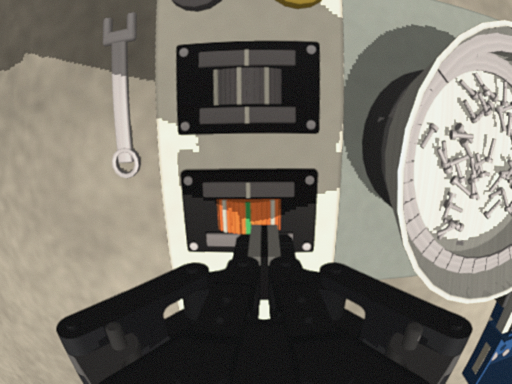

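View pics/wrist5.png

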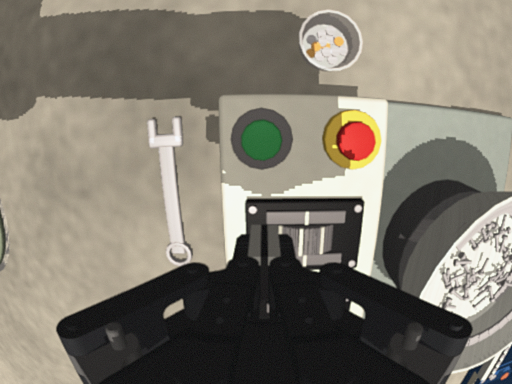

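Once released, the green line (248,215) stays in line with the pointer (248,190), and the grey wheel is unchanged. Next is the start button at about (0.505, 0.108).

```bash
python3 - <<'E'
from cell import *
from h import *
X,Y=.505,.1082
move_l([X,Y,.125],velocity=.12)
sleep(.3); s=get_state();f0=s["contact_force"];print(s["position"],f0)
h=move_l([X,Y,.085],velocity=.02,until_force=9)
s=get_state();print(h,s["clock"],s["position"],s["contact_force"]-f0)
sleep(.3)
s=get_state();print(s["clock"],s["position"],s["contact_force"]-f0)
E
```

```text
[0.50533078 0.10779761 0.12539469] [ 0.07218013 -0.0794575  -0.16263373]
True 13.5333 [0.5050361  0.10821445 0.10104448] [-1.52924424  0.85568286  6.24443367]
13.8333 [0.50503251 0.10821636 0.10100599] [-1.51107528 -0.29341346  6.68916153]
```

```bash
python3 - <<'E'
from cell import *
from h import *
X,Y=.505,.1082
f0=np.array([.07,-.08,-.16])
def r(c):
    s=get_state();print(c,round(s["clock"],2),s["position"].round(5),(s["contact_force"]-f0).round(2))
move_l([X,Y,.0995],velocity=.01,until_force=10);r(.0995)
sleep(.2);r(0)
for z in (.103,.105,.107,.109):
    move_l([X,Y,z],velocity=.02);sleep(.1);r(z)
import cv2
move_l([X,Y,.16],velocity=.1)
move_l([.505,.03,.19],velocity=.15); sleep(.3)
r("end")
f=grab_frame("wrist");cv2.imwrite("pics/wrist6.png",f["img"][:,:,::-1])
f=grab_frame("side");cv2.imwrite("pics/side6.png",f["img"][:,:,::-1])
E
```

```text
0.0995 14.08 [0.50511 0.1082  0.10086] [-4.49  0.12 14.95]
0 14.28 [0.5051  0.10823 0.10086] [-5.13 -0.51 14.78]
0.103 14.71 [0.50505 0.10821 0.10289] [0.12 0.22 3.62]
0.105 15.06 [0.50508 0.10823 0.10493] [-0.66 -0.61  3.28]
0.107 15.41 [0.50517 0.10818 0.10699] [-0.24 -0.12  0.45]
0.109 15.76 [0.5048  0.1082  0.10887] [-0.06  0.28 -0.01]
end 17.43 [0.50479 0.03063 0.18972] [ 0.09  0.05 -0.35]
```

View pics/wrist6.png

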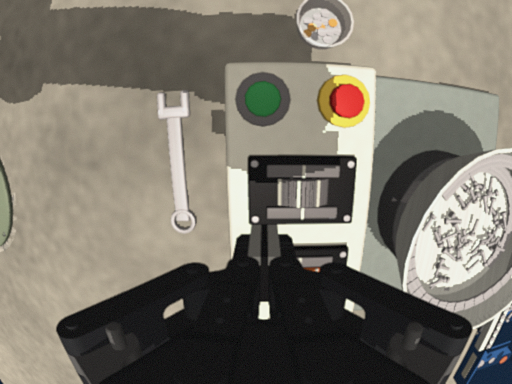

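View pics/side6.png

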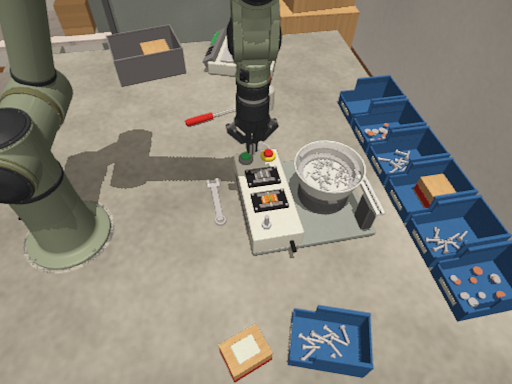

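```bash
python3 - <<'E'
from cell import *
import cv2
move_l([.53,-.04,.25],velocity=.15); sleep(.5)
f=grab_frame("wrist");cv2.imwrite("pics/wrist7.png",cv2.resize(f["img"][60:300,140:340,::-1],None,fx=2.5,fy=2.5))
s=get_state();print(s["clock"],s["contact_force"])
E
```

```text
18.8583 [0.80596285 0.48620562 0.09092048]
```

View pics/wrist7.png

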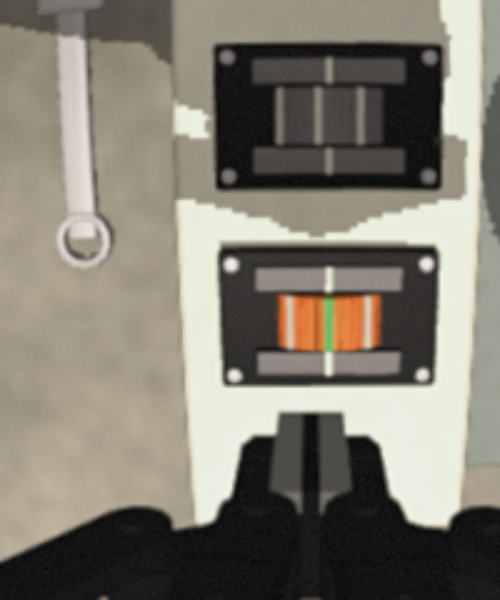

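The green line (329,322 in the crop) is in line with both pointers. The grey wheel's line is in its earlier place, just to the robot's side of its pointer.

```bash
python3 -c "
from cell import *
sign_off()"
```

```text
the job is handed in; nothing more can be done
```

The orange wheel is one click further on and the start button has been pressed and released. I handed the job in with the arm clear at about 19 s on the robot's clock.

- **Orange wheel:** I rolled it about 16.5 mm towards the bowl with shut fingertips, pressing with 5–8 N. After lifting off, and again in the last picture, the green line was in line with both pointers.
- **Start button:** I pressed it from about z 0.107 m to a hard stop at 0.101 m, which is about 6 mm, with about 15 N at the bottom. The spring force fell to zero as I retracted. In the picture the button looks up again.
- **Left alone:** The grey wheel, the red stop button and the loose things in view looked unmoved in the last pictures. I judged this by eye and did not measure it. The contact force was near zero at the end.
- **Disagreement:** Triangulating from two cameras put the crown and the button tops roughly 5–10 mm too low. I used the given heights and felt for contact instead; contact on the wheel came at 0.103 m, as specified.

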